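# Slide a thin ceramic plate out of its flush tray and lay it on the rest

## Task

The thin ceramic plate lies flush in a shallow floating tray, held by a spring nose, so its edges cannot be gripped there: feel down onto it from above, press just firmly enough and slide it out over the open front edge of the tray until a good third of it overhangs and it still lies flat, then pinch it by its two long edges and lay it flat and gently on the narrow rest, between the two end stops and along the ridge. The ceramic is brittle: do not press hard on it or drop it, and leave the other things where they stand.

Things in the scene. Friction and masses are not known exactly. Their poses are not given: they have to be found in the camera images.
- plate: the plain white ceramic plate, 120 (x, long) x 50 (y) x 4 mm thick, 60 to 130 g; origin at the centre of its underside, z up. It lies loose in the tray and slides on it with friction about 0.25; finger pads hold it better. It cracks if the fingers press on it with more than 15 N while it is slid out, or if it is set on the rest with more than 25 N
- stand: the fixed stand under the aluminium tray; origin on the bench under the tray's middle, x along the tray. Tray 140 mm long (x -70 to +70 mm), 74 mm wide; channel 54 mm wide, 4 mm deep (floor 66, rims 70 mm above the bench, 2 mm more or less as it floats), closed at the far end, x +64 mm. The plate's top is flush with the side rims. Base plate 110 x 82 x 8 mm
- clip_nose (a point): a spring nose in the left (+y) rim, 45 mm behind the tray's middle: it presses on the plate's side with about 2 N and holds it. To drag the plate past it takes 4 to 9 N of pressing on the plate. The tray floats: pressed, it first sinks freely by 0 to 12 mm (under 3 N; how far differs each time and cannot be seen), then meets a stiff bumper and sinks only 1 mm per 8 N
- tray_front (a point): middle of the tray's open front edge, at rim height (x -70, z 70 mm in the stand's frame). It faces the robot. The plate slides out over it in the stand's -x direction; at the start the plate's front edge is 8 to 12 mm inside. Ahead of this edge, and 27 mm back under it, the space down to the bench is free
- rest: the fixed rest; origin on the bench under its middle, x along its ridge. Base plate 160 x 64 x 8 mm; ridge 28 mm wide with a stop at each end, reaching 62 mm above the bench, inner faces at x -65 and +65 mm. The plate is to lie centred on the ridge, long side along x (either way round), jutting out 11 mm on each side
- rest_top (a point): middle of the ridge's flat rubber top, 55 mm above the bench, where the centre of the plate's underside belongs
- fuse_box: bystander: small card box, 40 x 62 x 28 mm, origin at the centre of its underside
- tape_roll: bystander: roll of insulating tape lying flat, 67 mm across, 19 mm high, origin at the centre of its underside
- oil_bottle: bystander: small white bottle with a yellow cap, 36 mm across, 74 mm high, origin at the centre of its underside

How it is judged:
On the way, in this order (a step that is already met when the one before it is completed fails the run):
1. the plate overhangs the tray's front edge by at least 35 mm and still lies flat in the channel (x of plate in the frame of stand below -0.045 m and z of plate in the frame of stand between 0.048 and 0.07 m and angle between plate's own z axis and vertical below 0.05 rad and contact force between plate and stand above 0.1 N), for 0.2 s.
2. the plate is lifted off the tray in the fingers (contact force between plate and stand below 0.05 N and contact force between plate and the fingers above 0.5 N and height (world z) of plate above 0.06 m), for 0.2 s.
At the end, for the whole second after the job is handed in: the plate lies released and still on the ridge of the rest: centre within 8 mm of the rest's middle along and across, long side within 8 degrees of the ridge, flat within 2 degrees on the rubber top (x of plate in the frame of rest between -0.008 and 0.008 m and y of plate in the frame of rest between -0.008 and 0.008 m and z of plate in the frame of rest between 0.0525 and 0.0575 m and angle between the x axis of plate and the x axis of rest, either way round below 0.14 rad and angle between plate's own z axis and vertical below 0.04 rad and linear speed of plate below 0.01 m/s and contact force between plate and rest above 0.2 N and contact force between plate and the fingers below 0.05 N); the robot touches nothing.
It fails at once if while the plate is on the tray (overhang under 35 mm), the fingers press on the plate with more than 15 N (contact force between plate and the fingers above 15 N and x of plate in the frame of stand above -0.045 m and contact force between plate and stand above 0.1 N).
It fails at once if the plate is pressed or dropped on the rest with more than 25 N (contact force between plate and rest above 25 N).
It fails at once if the plate falls off (its middle below 40 mm) (height (world z) of plate below 0.04 m).
It fails at once if a bystander is moved by more than 30 mm (distance of any of fuse_box, tape_roll, oil_bottle from where it was at the start of the episode above 0.03 m).
It also fails if it takes over 67 s, if anything falls off the work surface, if the arm or the gripper's body presses on something with over 40 N, if the wrist force passes 120 N, or if a joint passes its speed limit or range.

## Robot

A 6-joint arm with a two-finger parallel gripper is mounted at the origin on a cart in front of the work surface, level with it; the furniture and walls round the work are solid. World frame = base frame: x ahead of the robot, y to its left, z up, the work surface at z = 0. Lengths are in m, angles in rad, forces in N, time in s.
With the tool pointing down it reaches from about 0.35 to 0.725 m from the base axis. Payload 6 kg.
Tool frame: the origin (TCP) lies midway between the tips of the shut fingers; the grasp point (between the pads) lies 19 mm behind it; z points along the fingers, y is the line along which they close (so a half turn about z gives the same grasp; the last joint's range is limited). The gripper opens to 85 mm and grips with 20 to 120 N. Pads are 22 mm wide; open, the fingers measure 114 mm over their backs; the gripper's body (76 mm by 85 mm) begins 54 mm behind the grasp point. The pads swing forward as they close: fully open they stand 13 mm farther back than shut.
Start: joints at [-0.839, 0.04, 0.085, 0, -1.615, -0.334], TCP at [0.232, -0.553, 0.231] pointing down, gripper open.
Joint ranges: [-2.56, 2.56], [-1.29, 2.01], [-1.08, 1.49], [-3.29, 1.98], [-2.81, -0.18], [-2.99, 2.99]. Speed limits (rad/s): [2.57, 2.57, 3.01, 3.14, 3.14, 3.14].

## Interface

Orientations are given as a unit quaternion [w, x, y, z].
In Python, from workcell import get_obs, camera, camera_params, job_done gives the robot as it stands.
- The arm moves only by the shell command python3 -m pendant 'ROWS' [OPENING] [FORCE]. ROWS is JSON, a list that holds one entry, the list of rows, each a list of 4 numbers: the shift along the tool's x, y, z in cm, then the turn about the tool's z in degrees. In form: [[[x, y, z, turn], ...]]. A call has 1 to 8 rows; each row shifts and turns the commanded pose from where the row before left it, along the tool's axes as they then stand; what a row does not reach is not made up. A row lasts 1/8 s, in which the tool goes at most 62.5 mm and 10.7 degrees, less where a joint would pass 70% of its speed; a pose out of reach is approached as far as the arm can. A call is refused whole if a number of a shift passes 6.25 or a number of a turn 10.7, either way. A call with a gripper value outside its range is refused whole. OPENING is the finger opening in cm, from 0 to 8.54, set as the call begins (- or left out, the last holds). The fingers move at their own pace and stop on an object; FORCE is the grip in N (left out, the last holds). Time passes only in rows, so rows that do not move let the fingers close. It gives the time, the measured TCP pose, the force, the opening and the grip force at its end, in the units of the state.
- get_obs(): the state, without advancing time (a new reading comes with each control period).
- camera(name): name is "scene" or "top" or "wrist"; returns (picture, depth): 384x512x3 uint8, red, green, blue; 384x512 float32, m along the optical axis (not along the pixel's ray), 0 where there is no reading.
- camera_params(name): a dict with "fx", "fy", "cx", "cy" (pixels), "position" and "attitude" of the camera in the world; the wrist camera has in their place "T_tool_cam" (4x4, takes a point from camera to tool coordinates, whose origin is the TCP and whose axes are the flange's). Camera axes: x right, y up, looking along -z (the intrinsics and any distortion apply to the point x, -y, -z); pixel columns grow to the right and rows downward; lengths in m; the calibration is good to about 2 mm. A picture is of the moment at which its call begins: read the wrist's pose just before it. camera_params takes no time and is no camera call.
- job_done(): hands the job in; it is judged then, once.
The state is a dict: "time": time; "joints": joint angles; "joint_velocities": joint speeds; "effort": joint torques, N m; "position": TCP position; "eef_rot": TCP orientation; "force": force on the tool from outside, world axes, zero at the start; "moment": the same for the moment, N m; "width": finger opening in m; "finger_force": force on a finger pad.
Only numpy, scipy, OpenCV 4.12 (cv2) and the standard library are available. Lean on these libraries where they do the work, as an engineer would, in place of code of your own. Each camera call takes 0.05 s, during which the arm holds its last target. There are 200 camera calls.

## Working session

There is one attempt and no reset: what is moved stays moved. The work goes in short steps, Python scripts to look and compute and a shell command to move; the robot and the scene stay as the last step left them, time stands still between calls to the robot, and variables do not carry over. Pictures are saved under pics/ and viewed, at most 10 in all, crops included, and the job is handed in when it is done.

```bash
mkdir -p pics; ls
python3 - <<'E'
from workcell import *
import cv2,numpy as np
print(get_obs())
for n in("scene","top"):
    p,d=camera(n); cv2.imwrite(f"pics/{n}0.png",p[...,::-1]); np.savez(f"{n}0.npz",p=p,d=d); print(n,camera_params(n))
print(camera_params("wrist"))
E
```

```text
pics
{'time': 0.0, 'joints': array([-8.39321890e-01,  4.08071903e-02,  8.38260538e-02, -4.72027634e-04,
       -1.61550320e+00, -3.33671854e-01]), 'joint_velocities': array([-0.00050421, -0.00184311, -0.00069727, -0.00050893,  0.00092777,
       -0.00080458]), 'effort': array([-1.28838135e-03, -3.68208683e+01,  3.47410440e+01,  6.93208650e+00,
       -5.39682718e-03,  4.40125802e-05]), 'position': array([ 0.23237394, -0.55282153,  0.23028823]), 'eef_rot': array([-2.25413715e-04, -1.97602472e-01,  9.80281845e-01,  8.46834025e-04]), 'force': array([ 0.00564169, -0.56268641, -0.16011908]), 'moment': array([-0.01376722, -0.02311355, -0.01666274]), 'finger_force': 0.0, 'width': 0.0854949841018319}
scene {'fx': 419.7765268168409, 'fy': 419.7765268168409, 'cx': 248.79892670295456, 'cy': 191.75925701370437, 'position': array([0.27354877, 0.58993597, 0.52088272]), 'attitude': array([-0.20744675, -0.10612116,  0.4813098 ,  0.84501184])}
top {'fx': 420.0082471351417, 'fy': 420.0082471351417, 'cx': 249.75871309224667, 'cy': 193.91079190452965, 'position': array([ 0.45131063, -0.04462908,  0.93784663]), 'attitude': array([ 0.70670919,  0.04715595, -0.07330696, -0.70211433])}
{'fx': 321.1976398524326, 'fy': 321.1976398524326, 'cx': 260.4310664482771, 'cy': 186.22938178365433, 'T_tool_cam': array([[ 8.74403752e-04,  9.64925176e-01,  2.62523600e-01,
         6.64462225e-02],
       [ 9.99999431e-01, -1.00433503e-03,  3.60748158e-04,
         2.05776122e-04],
       [ 6.11756628e-04,  2.62523135e-01, -9.64925505e-01,
        -1.41957513e-01],
       [ 0.00000000e+00,  0.00000000e+00,  0.00000000e+00,
         1.00000000e+00]])}
```

View pics/top0.png

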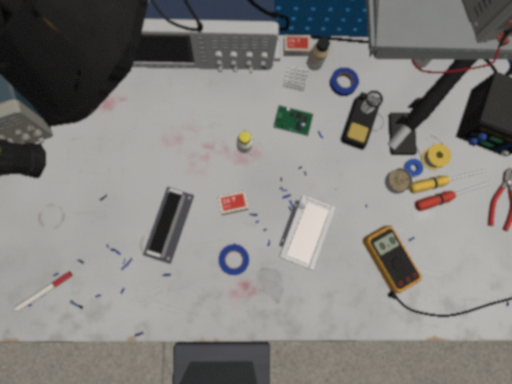

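View pics/scene0.png

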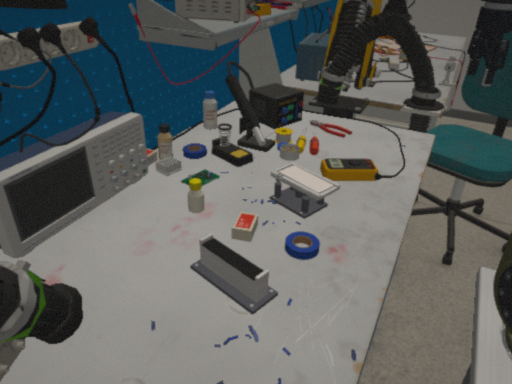

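The top view shows the tray with its white plate near (308,232), its front edge at the bottom left. The rest is at (168,224), the tape at (233,260), the fuse box at (232,203) and the bottle at (245,140). The scene view agrees. Next I'll measure these with masks.

```bash
cat > h.py <<'E'
from workcell import *
import cv2,numpy as np
from scipy.spatial.transform import Rotation as R
def rot(q): return R.from_quat([q[1],q[2],q[3],q[0]]).as_matrix()
def pose(name,o=None):
    c=camera_params(name)
    if name=="wrist":
        T=np.eye(4);T[:3,:3]=rot(o['eef_rot']);T[:3,3]=o['position'];T=T@c['T_tool_cam'];return c,T[:3,:3],T[:3,3]
    return c,rot(c['attitude']),np.array(c['position'])
def onplane(cam,uv,z):
    c,Rm,t=cam; uv=np.atleast_2d(uv).astype(float)
    d=np.c_[(uv[:,0]-c['cx'])/c['fx'],-(uv[:,1]-c['cy'])/c['fy'],-np.ones(len(uv))]@Rm.T
    return t+d*((z-t[2])/d[:,2])[:,None]
def cloud(cam,d):
    c,Rm,t=cam; v,u=np.indices(d.shape)
    return np.stack([(u-c['cx'])/c['fx']*d,-(v-c['cy'])/c['fy']*d,-d],-1)@Rm.T+t
def rect(pts):
    (c,s,a)=cv2.minAreaRect((np.asarray(pts)[:,:2]*1000).astype(np.float32))
    if s[0]<s[1]: s=(s[1],s[0]);a+=90
    a=(a+90)%180-90
    return np.round(c,1),np.round(s,1),round(a,1)
E
python3 - <<'E'
from h import *
f=np.load("top0.npz");p,d=f['p'],f['d'];cam=pose("top");P=cloud(cam,d)
hsv=cv2.cvtColor(p,cv2.COLOR_RGB2HSV)
z=P[...,2]
for nm,u0,u1,v0,v1,lo,hi in [("tray",270,350,185,280,.055,.085),("trayall",270,350,185,280,.04,.085),("rest",130,205,175,275,.045,.07),("restbase",130,205,175,275,.004,.012),("fuse",210,255,185,220,.02,.04),("tape",210,255,238,280,.012,.03),("bottle",230,260,120,160,.03,.09)]:
    s=(slice(v0,v1),slice(u0,u1)); m=(z[s]>lo)&(z[s]<hi)&(d[s]>0)
    q=P[s][m]; print(nm,len(q),rect(q),np.median(q[:,2]).round(4), q[:,2].max().round(3))
s=(slice(185,280),slice(270,350))
m=np.zeros(d.shape,bool); m[s]=(hsv[s][...,2]>225)&(hsv[s][...,1]<30)&(z[s]>.05)
uv=np.argwhere(m)[:,::-1]; print("white",len(uv),rect(onplane(cam,uv,.07)))
cv2.imwrite("pics/crop.png",np.hstack([cv2.resize(p[180:280,265:355,::-1],None,fx=4.4,fy=5,interpolation=2),cv2.resize(p[180:280,130:210,::-1],None,fx=5,fy=5,interpolation=2)]))
E
```

```text
tray 2422 (array([ 524.3, -196.2]), array([140.5,  74.4]), -20.8) 0.0714 0.077
trayall 2422 (array([ 524.3, -196.2]), array([140.5,  74.4]), -20.8) 0.0714 0.077
rest 980 (array([543., 101.]), array([143.8,  28.5]), -17.3) 0.0555 0.067
restbase 1263 (array([543.5, 104.9]), array([221.8, 165.2]), 1.2) 0.0074 0.012
fuse 528 (array([591.1, -40.5]), array([61.7, 41.1]), -76.5) 0.0285 0.033
tape 548 (array([466.9, -42.8]), array([64.9, 64.3]), -89.6) 0.0194 0.024
bottle 244 (array([723.7, -63.9]), array([34.9, 30.7]), 63.5) 0.066 0.077
white 0 (array([0., 0.]), array([0., 0.]), 0.0)
```

View pics/crop.png

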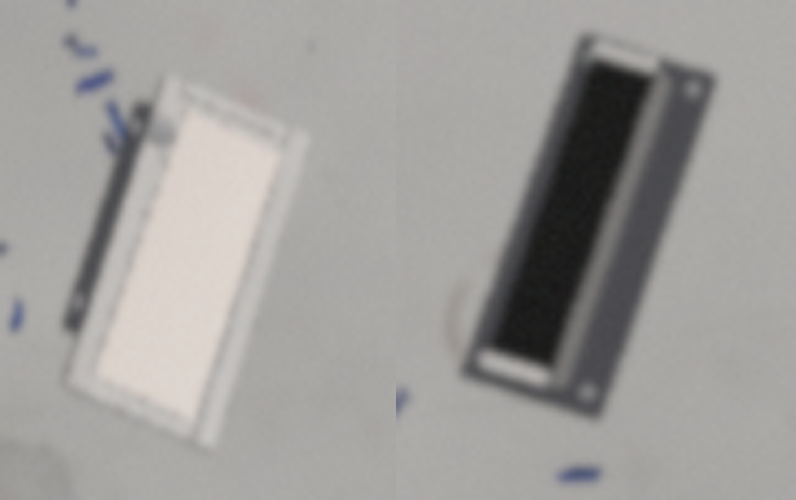

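The tray is centred at (524,-196) mm with yaw -20.8°, and the rest is at (543,101) mm with yaw -17.3°. I'll move above the tray, turned to its axis, with the fingers shut.

```bash
python3 -m pendant '[[[-4.8,2.9,0,0],[-4.8,2.9,0,0],[-4.8,2.9,0,0],[-4.8,2.9,0,0],[-4.8,2.9,0,0],[-4.8,2.9,0,0],[-4.8,2.9,0,0],[-4.8,2.9,0,0]]]' 0 20
python3 -m pendant '[[[0,0,0,10.7],[0,0,0,10.7],[0,0,0,10.7],[0,0,0,10.7],[0,0,0,0.8],[0,0,0,0]]]'
cat >> h.py <<'E'
def tool(o,target,yaw=None):
    "needed shift in cm in tool axes, and turn deg so that tool x points along yaw"
    Rm=rot(o['eef_rot']); s=Rm.T@(np.array(target)-o['position'])*100
    ty=np.degrees(np.arctan2(Rm[1,0],Rm[0,0]))
    return np.round(s,2), None if yaw is None else round((ty-yaw+180)%360-180,2)
def fr(c,yaw):
    a=np.radians(yaw);return np.array(c),np.array([[np.cos(a),np.sin(a)],[-np.sin(a),np.cos(a)]])
E
python3 - <<'E'
from h import *
o=get_obs();p,d=camera("wrist");np.savez("w1.npz",p=p,d=d);cam=pose("wrist",o)
print(o['time'],o['position'],o['joints'],tool(o,[.524,-.196,.2],180-20.8), o['force'])
P=cloud(cam,d);m=(P[...,2]>.055)&(P[...,2]<.09)&(d>.1)
print(m.sum(), rect(P[m]),np.median(P[m][:,2]))
cv2.imwrite("pics/w1.png",p[...,::-1])
E
```

```text
time: 1.1
position: [0.4973, -0.1887, 0.2311]
eef_rot: [-0.0, -0.198, 0.98, 0.0]
force: [0.5, -0.5, -0.6]
width: -0.0001
finger_force: 0.0
time: 1.85
position: [0.4965, -0.1905, 0.2311]
eef_rot: [-0.0, 0.179, 0.984, 0.0]
force: [-0.9, 0.0, -0.1]
width: -0.0
finger_force: 0.0
1.85 [ 0.49649027 -0.1904796   0.23106665] [ 1.20528499e-02 -1.41460535e-01 -9.04960725e-02 -1.45117824e-04
 -1.62218028e+00 -1.94280501e+00] (array([-2.77,  0.45,  3.11]), np.float64(0.18)) [-0.94365832  0.00425783 -0.10474669]
8261 (array([ 575.8, -121.4]), array([297. , 134.4]), 48.4) 0.07045222317800182
```

View pics/w1.png

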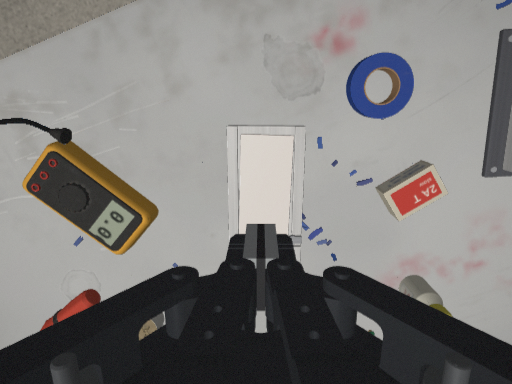

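The wrist view shows the tray front edge at row 126 (columns 227–305), the plate's front edge at row 135 and the plate at columns ~240–293. The nose is at (297,240). I'll turn these into world points.

Run:
```python
from h import *
o=get_obs();f=np.load("w1.npz");p,d=f['p'],f['d'];cam=pose("wrist",o)
c,A=fr([.5243,-.1962],-20.8)
hsv=cv2.cvtColor(p,cv2.COLOR_RGB2HSV)
print(p[180,265],p[180,233],p[180,300],p[130,265],p[180,215])
P=cloud(cam,d);m=(P[...,2]>.06)&(P[...,2]<.085)&(d>.1);m[:, :200]=0;m[:,320:]=0;m[222:]=0
uv=np.argwhere(m)[:,::-1];q=onplane(cam,uv,.07)[:,:2];print("depthmask",len(q),rect(q));l=(q-c)@A.T*1000;print(l.min(0),l.max(0))
pts={"tray FL":(227,126),"FR":(305,126),"plate FL":(241,135),"FR":(294,135),"nose":(297,240)}
w=(p[...,0].astype(int)-p[...,2]>8)&m
uv=np.argwhere(w)[:,::-1];q=onplane(cam,uv,.07)[:,:2];l=(q-c)@A.T*1000;print("plate",len(q),l.min(0),l.max(0),rect(q))
for k,v in pts.items(): print(k,((onplane(cam,v,.07)[:,:2]-c)@A.T*1000).round(1))
t=c+np.array([.015,0])@A
print(t,tool(o,[*t,.09],159.2))
```

```text
[217 209 202] [193 191 188] [190 188 184] [192 191 187] [169 168 165]
depthmask 7335 (array([ 502.7, -187.7]), array([95.6, 73.9]), -20.9)
[-71.01574768 -36.75458036] [24.44196109 37.37436906]
plate 4477 [-62.71455574 -25.91290685] [24.40269288 26.10231991] (array([ 506.7, -189.5]), array([87.8, 50. ]), -22.4)
tray FL [[-70.  -35.8]]
FR [[-61.9  26.8]]
plate FL [[-61.7 -22.8]]
nose [[45.  33.2]]
[ 0.53832239 -0.2015266 ] (array([-4.3 ,  0.44, 14.11]), np.float64(0.15))
```

```bash
python3 -m pendant '[[[-1.4,0.15,3,0],[-1.4,0.15,3.5,0],[-1.5,0.14,3.5,0],[0,0,3,0],[0,0,1,0],[0,0,0.4,0],[0,0,0,0]]]' 0 20
python3 -m pendant '[[[0,0,0.3,0],[0,0,0.3,0],[0,0,0.2,0],[0,0,0.2,0],[0,0,0.2,0],[0,0,0,0]]]'
```

```text
time: 2.78
position: [0.5388, -0.2018, 0.0886]
eef_rot: [0.001, 0.18, 0.984, -0.0]
force: [0.5, -0.2, 0.5]
width: 0.0005
finger_force: 0.0
time: 3.52
position: [0.5382, -0.2016, 0.075]
eef_rot: [-0.0, 0.181, 0.984, 0.0]
force: [-0.3, -0.0, -0.0]
width: -0.0001
finger_force: 0.0
```

```bash
python3 -m pendant '[[[0,0,0.15,0],[0,0,0.15,0],[0,0,0.15,0],[0,0,0.05,0],[0,0,0,0]]]'
python3 -m pendant '[[[0,0,0.1,0],[0,0,0,0]]]'
```

```text
time: 4.15
position: [0.5383, -0.2016, 0.0702]
eef_rot: [-0.0, 0.181, 0.984, 0.0]
force: [0.5, 0.4, 0.2]
width: 0.0002
finger_force: 0.1
time: 4.4
position: [0.5384, -0.2016, 0.0692]
eef_rot: [0.0, 0.181, 0.984, 0.0]
force: [-0.4, 0.8, -0.6]
width: -0.0003
finger_force: 0.2
```

```bash
cat > ok.py <<'E'
from workcell import get_obs
import sys
o=get_obs();f=o['force'];print(f.round(2),o['position'][2].round(4));sys.exit(not f[2]<3.5)
E
python3 -m pendant '[[[0,0,0.05,0],[0,0,0,0]]]' >/dev/null; python3 ok.py &&
python3 -m pendant '[[[0,0,0.05,0],[0,0,0,0]]]'>/dev/null; python3 ok.py &&
python3 -m pendant '[[[0,0,0.05,0],[0,0,0,0]]]'>/dev/null; python3 ok.py &&
python3 -m pendant '[[[0,0,0.05,0],[0,0,0,0]]]'>/dev/null; python3 ok.py
```

```text
[-0.05  0.32 -0.15] 0.0687
[ 0.26 -0.18  0.27] 0.0683
[0.62 0.83 0.12] 0.0678
[0.86 0.9  0.43] 0.0673
```

```bash
python3 -m pendant '[[[0,0,0.07,0],[0,0,0,0]]]' >/dev/null; python3 ok.py &&
python3 -m pendant '[[[0,0,0.07,0],[0,0,0,0]]]'>/dev/null; python3 ok.py &&
python3 -m pendant '[[[0,0,0.07,0],[0,0,0,0]]]'>/dev/null; python3 ok.py &&
python3 -m pendant '[[[0,0,0.07,0],[0,0,0,0]]]'>/dev/null; python3 ok.py &&
python3 -m pendant '[[[0,0,0.07,0],[0,0,0,0]]]'>/dev/null; python3 ok.py &&
python3 -m pendant '[[[0,0,0.07,0],[0,0,0,0]]]'>/dev/null; python3 ok.py &&
python3 -m pendant '[[[0,0,0.07,0],[0,0,0,0]]]'>/dev/null; python3 ok.py &&
python3 -m pendant '[[[0,0,0.07,0],[0,0,0,0]]]'>/dev/null; python3 ok.py
```

```text
[ 0.1  -0.26  1.37] 0.0665
[-0.75  1.67  2.5 ] 0.0661
[-1.65  0.55  5.73] 0.0658
[-1.65  0.55  5.73] 0.0658
[-1.65  0.55  5.73] 0.0658
[-1.65  0.55  5.73] 0.0658
[-1.65  0.55  5.73] 0.0658
[-1.65  0.55  5.73] 0.0658
```

```bash
python3 -m pendant '[[[0,0,0.07,0],[0,0,0,0],[0,0,0,0]]]' >/dev/null; python3 ok.py; python3 -c "
from workcell import *
camera('top');print(get_obs()['force'],get_obs()['finger_force'])"
```

```text
[-2.04  1.55  6.74] 0.0656
[-1.94524811  2.24593178  6.43485521] 3.4112561121582985
```

```bash
python3 -m pendant '[[[0,0,0.05,0],[0,0,0,0],[0,0,0,0]]]' >/dev/null; python3 ok.py; 
python3 -m pendant '[[[0.1,0,0,0],[0.1,0,0,0],[0,0,0,0]]]' >/dev/null; python3 ok.py;
python3 -m pendant '[[[0.1,0,0,0],[0.1,0,0,0],[0,0,0,0]]]'
python3 - <<'E'
from h import *
o=get_obs();p,d=camera("wrist");cam=pose("wrist",o);c,A=fr([.5243,-.1962],-20.8)
P=cloud(cam,d);print(((o['position'][:2]-c)@A.T*1000).round(1),get_obs()['force'].round(2))
cv2.imwrite("pics/w2.png",p[...,::-1])
E
```

```text
[-2.51  1.22  8.27] 0.0654
[ 1.13 -1.32  6.42] 0.0657
time: 7.7
position: [0.536, -0.2007, 0.0657]
eef_rot: [0.002, 0.18, 0.984, -0.0]
force: [1.4, -0.6, 5.9]
width: -0.0003
finger_force: 3.0
[12.6 -0.1] [ 1.4  -1.03  5.64]
```

View pics/w2.png

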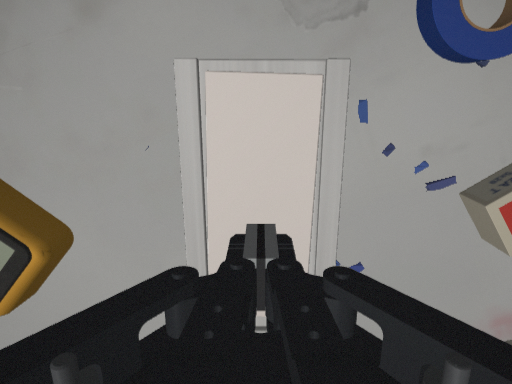

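The tray front edge is at row 60 and the plate front at row 73. The normal force eased to 6 N, so I'll press up to ~10 N and pull on.

```bash
cat > gap.py <<'E'
from h import *
# plate front & tray front in stand frame from wrist view, middle columns
o=get_obs();p,d=camera("wrist");cam=pose("wrist",o);c,A=fr([.5243,-.1962],-20.8)
z=float(np.clip(o['position'][2],.05,.072))
w=p[...,0].astype(int)-p[...,2]; col=slice(235,285)
prof=np.median(w[:,col],1); g=np.median(p[:,col].mean(2),1)
w2=(w>8)
band=np.array([w2[:,u].sum() for u in range(235,285)])
r=np.where((prof>9)&(g>150))[0]; r=r[r<225]
vf=r[0] if len(r) else -1
P=cloud(cam,d)
zz=np.median(P[:,col,2],1); t=np.where((zz>.05)&(zz<.085))[0]
f=lambda v:((onplane(cam,(260,v),z)[0,:2]-c)@A.T*1000)[0].round(1)
print("plate front px",vf,f(vf),"raised edge px",t[0] if len(t) else None,f(t[0]) if len(t) else None,"tip",((o['position'][:2]-c)@A.T*1000).round(1),"z",o['position'][2].round(4),"F",get_obs()['force'].round(2))
E
python3 gap.py
python3 -m pendant '[[[0,0,0.06,0],[0,0,0,0]]]' >/dev/null; python3 ok.py; 
python3 -m pendant '[[[0,0,0.04,0],[0,0,0,0]]]' >/dev/null; python3 ok.py; 
python3 -m pendant '[[[0.1,0,0,0],[0.1,0,0,0],[0.1,0,0,0],[0,0,0,0]]]' >/dev/null; python3 ok.py;python3 gap.py
```

```text
plate front px 73 -64.3 raised edge px 59 -69.8 tip [12.6 -0.1] z 0.0657 F [ 0.43 -0.39  5.81]
[ 1.47 -0.83  6.79] 0.0655
[-0.5  -0.21  9.05] 0.0653
[ 1.33 -0.67  8.07] 0.0655
plate front px 73 -66.7 raised edge px 65 -69.9 tip [10.2 -0.1] z 0.0655 F [2.15 0.06 7.41]
```

The plate moves with the tip (-64.3→-66.7 mm) without slipping. Continuing.

```bash
python3 -m pendant '[[[0.2,0,0.02,0],[0.2,0,0,0],[0.2,0,0.01,0],[0.2,0,0,0],[0,0,0,0]]]' >/dev/null; python3 ok.py;python3 gap.py
python3 -c "
from workcell import get_obs;import sys;sys.exit(not 4<get_obs()['force'][2]<10)" && python3 -m pendant '[[[0.2,0,0,0],[0.2,0,0,0],[0.2,0,0,0],[0.2,0,0,0],[0,0,0,0]]]' >/dev/null; python3 ok.py;python3 gap.py
```

```text
[ 1.67 -0.82  8.8 ] 0.0653
plate front px 73 -74.7 raised edge px 72 -75.1 tip [ 2.2 -0. ] z 0.0653 F [ 1.57 -0.75  9.08]
[ 1.73 -0.47  8.64] 0.0653
plate front px 73 -82.8 raised edge px 72 -83.2 tip [-5.9  0. ] z 0.0653 F [ 0.47 -0.61  9.09]
```

```bash
python3 -m pendant '[[[0.2,0,0,0],[0.25,0,0,0],[0.25,0,0,0],[0.25,0,0,0],[0.25,0,0,0],[0.2,0,0,0],[0.1,0,0,0],[0,0,0,0]]]' >/dev/null; python3 ok.py;python3 gap.py
python3 -c "
from workcell import get_obs;import sys;sys.exit(not 4<get_obs()['force'][2]<10.5)" && python3 -m pendant '[[[0.2,0,0,0],[0.25,0,0,0],[0.25,0,0,0],[0.25,0,0,0],[0.25,0,0,0],[0.2,0,0,0],[0.1,0,0,0],[0,0,0,0]]]' >/dev/null; python3 ok.py;python3 gap.py
```

```text
[ 2.15 -0.6   8.47] 0.0653
plate front px 73 -97.7 raised edge px 72 -98.1 tip [-20.8   0.1] z 0.0653 F [ 1.16 -0.61  8.84]
[ 1.12 -0.29  9.02] 0.0653
plate front px 73 -112.7 raised edge px 72 -113.1 tip [-35.8   0.1] z 0.0653 F [ 2.1  -1.65  8.85]
```

```bash
python3 -m pendant '[[[0.2,0,0,0],[0.15,0,0,0],[0.05,0,0,0],[0,0,0,0],[0,0,0,0],[0,0,0,0]]]' >/dev/null; python3 ok.py;python3 gap.py
python3 -m pendant '[[[0,0,-0.2,0],[0,0,-0.3,0],[0,0,-0.4,0],[0,0,-0.5,0],[0,0,-1,0],[0,0,-2,0],[0,0,-4,0],[0,0,-2,0]]]'; python3 gap.py
python3 - <<'E'
from h import *
o=get_obs();p,d=camera("wrist");np.savez("w3.npz",p=p,d=d)
cv2.imwrite("pics/w3.png",p[...,::-1])
E
```

```text
[ 2.2  -0.58  8.6 ] 0.0653
plate front px 73 -116.6 raised edge px 72 -117.0 tip [-39.7   0.1] z 0.0653 F [ 2.53 -1.42  8.11]
time: 14.1
position: [0.4858, -0.1817, 0.1696]
eef_rot: [0.002, 0.181, 0.984, 0.0]
force: [0.6, 0.4, -0.2]
width: 0.0001
finger_force: 0.0
plate front px 82 -118.9 raised edge px 82 -118.9 tip [-41.2  -0.1] z 0.1696 F [-0.48 -0.39  2.27]
```

View pics/w3.png

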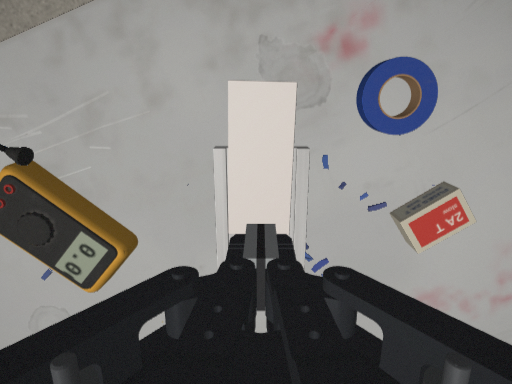

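The plate front is at row 82 (columns 228–296) and the tray front at row 147, so about 47 mm of the plate overhangs, straight and flat. Next I'll compute the grasp.

Run:
```python
from h import *
o=get_obs();f=np.load("w3.npz");p,d=f['p'],f['d'];cam=pose("wrist",o);c,A=fr([.5243,-.1962],-20.8)
P=cloud(cam,d);m=(P[...,2]>.055)&(P[...,2]<.085);m[:, :210]=0;m[:,315:]=0;m[142:]=0
q=onplane(cam,np.argwhere(m)[:,::-1],.07)[:,:2];l=(q-c)@A.T*1000
print(l.min(0),l.max(0),rect(q),np.median(P[m][:,2]), (onplane(cam,[(222,147),(302,147)],.07)[:,:2]-c)@A.T*1000)
t=c+np.array([-.086,0])@A
print(t,tool(o,[*t,.046],159.2))
```

```text
[-119.83124833  -24.07586903] [-76.3319686   25.98540417] (array([ 433.5, -160.5]), array([49.3, 43.8]), 67.7) 0.0685621361604942 [[-71.81135649 -28.71719035]
 [-71.8545121   31.59008722]]
[ 0.44390499 -0.1656608 ] (array([ 4.57, -0.03, 12.34]), np.float64(-0.01))
```

```bash
python3 -m pendant '[[[1.2,0,0,0],[1.3,0,0,0],[1.3,0,0,0],[0.77,0.05,0,0],[0,0,0,0],[0,0,0,0]]]' 8.5 25
python3 -m pendant '[[[0,0,2,0],[0,0,2,0],[0,0,2,0],[0,0,2,0],[0,0,2,0],[0,0,1.6,0],[0,0,0.74,0],[0,0,0,0]]]'
```

```text
time: 14.95
position: [0.4426, -0.1647, 0.1667]
eef_rot: [0.0, 0.181, 0.984, 0.0]
force: [0.3, 0.3, -0.1]
width: 0.0853
finger_force: 0.0
time: 15.95
position: [0.4423, -0.1647, 0.0428]
eef_rot: [-0.0, 0.181, 0.984, -0.0]
force: [0.2, 0.2, -0.5]
width: 0.0852
finger_force: 0.0
```

```bash
python3 -m pendant '[[[0,0,-0.1,0],[0,0,0,0],[0,0,0,0]]]' 5.6 20
python3 -m pendant '[[[0,0,0,0],[0,0,0,0],[0,0,0,0],[0,0,0,0]]]' 4.5 30
python3 -m pendant '[[[0,0,0,0],[0,0,0,0]]]' 4.5 60
```

```text
time: 16.32
position: [0.4428, -0.1647, 0.0447]
eef_rot: [0.0, 0.181, 0.984, 0.0]
force: [0.1, 0.1, -0.0]
width: 0.0559
finger_force: 0.0
time: 16.82
position: [0.4425, -0.1647, 0.0443]
eef_rot: [-0.0, 0.181, 0.984, 0.0]
force: [0.6, -0.0, 0.8]
width: 0.0493
finger_force: 30.9
time: 17.08
position: [0.4425, -0.1647, 0.0443]
eef_rot: [-0.0, 0.181, 0.984, 0.0]
force: [0.2, 0.5, 0.4]
width: 0.0483
finger_force: 61.5
```

```bash
python3 -m pendant '[[[0,0,-0.2,0],[0,0,-0.4,0],[0,0,-0.8,0],[0,0,-1.2,0],[0,0,-2,0],[0,0,-2,0],[0,0,-2,0],[0,0,-1,0]]]'
python3 - <<'E'
from h import *
p,d=camera("scene");p2,_=camera("wrist")
cv2.imwrite("pics/s4.png",np.hstack([cv2.resize(p[120:270,200:400,::-1],(400,300),interpolation=2),cv2.resize(p2[...,::-1],(400,300))]))
E
```

```text
time: 18.08
position: [0.4431, -0.1648, 0.1422]
eef_rot: [0.001, 0.181, 0.984, 0.0]
force: [-0.0, -1.0, -1.3]
width: 0.0482
finger_force: 61.7
```

View pics/s4.png

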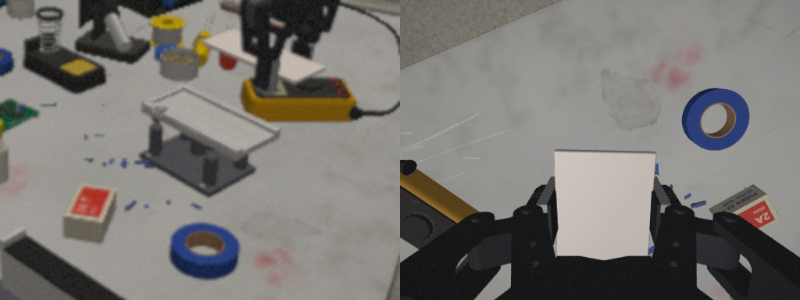

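The plate is held and looks level. In full wrist pixels its front edge is near row 195, columns 198–327. I'll measure its pose in the tool frame from depth, and refine the rest from the saved top view.

Run:
```python
from h import *
o=get_obs();p,d=camera("wrist");cam=pose("wrist",o);P=cloud(cam,d)
T=(P-o['position'])@rot(o['eef_rot'])*1000
m=(p[...,0].astype(int)-p[...,2]>7)&(abs(T[...,2]+26)<20)&(d>.03)&(abs(T[...,1])<27); m[:, :195]=0;m[:,335:]=0
q=T[m];print(len(q),q.min(0).round(1),q.max(0).round(1),rect(q/1000),np.percentile(q,[1,99],axis=0).round(1))
X=np.c_[q[:,:2],np.ones(len(q))];s=np.linalg.lstsq(X,q[:,2],rcond=None)[0];print("plane z=ax+by+c",s,"rms",np.std(X@s-q[:,2]))
# rest from top view
f=np.load("top0.npz");p,d=f['p'],f['d'];cam=pose("top");P=cloud(cam,d);z=P[...,2]
b=np.zeros(d.shape,np.uint8);b[175:275,130:205]=(p[175:275,130:205].max(2)<45)
n,L,st,cc=cv2.connectedComponentsWithStats(b);k=1+st[1:,4].argmax()
uv=np.argwhere(L==k)[:,::-1];print("rubber",st[k],rect(onplane(cam,uv,.055)))
m=np.zeros(d.shape,bool);m[175:275,130:205]=(z[175:275,130:205]>.045)&(z[175:275,130:205]<.07)
uv=np.argwhere(m)[:,::-1];print("ridge",rect(onplane(cam,uv,.057)))
# base plate: grayish dark
m=np.zeros(d.shape,np.uint8);m[175:275,130:205]=(p[175:275,130:205].max(2)<115)|m.astype(bool)[175:275,130:205]
uv=np.argwhere(m)[:,::-1];print("base",rect(onplane(cam,uv,.008)))
# scene view
```

```text
16501 [-31.  -25.2 -28. ] [ 32.5  25.8 -22.4] (array([0.5, 0.2]), array([63., 50.]), 1.2) [[-28.  -23.8 -26.7]
 [ 31.5  24.2 -24.1]]
plane z=ax+by+c [-2.95265356e-03  9.26329303e-04 -2.54041898e+01] rms 0.5701235244541697
rubber [150 194  30  58 671] (array([542.8, 101.2]), array([123.1,  24.1]), -17.4)
ridge (array([543.1, 100.3]), array([144.5,  30.6]), -17.2)
base (array([541.7, 100.3]), array([157.7,  62.8]), -17.3)
```

```bash
python3 -m pendant '[[[0,0.5,-1,0],[0.2,2,-1,0],[0.4,3.5,-1,0],[0.4,4,0,0],[0.5,4,0,0],[0.5,4,0,0],[0.5,4,0,0],[0.3,3,0,0]]]'
python3 -m pendant '[[[0.2,2,0,-1],[0,1,0,-1],[0,0.2,0,-1],[0,0,0,-0.5],[0,0,0,0],[0,0,0,0]]]'
python3 - <<'E'
from h import *
o=get_obs();p,d=camera("wrist");np.savez("w5.npz",p=p,d=d);cv2.imwrite("pics/w5.png",p[...,::-1])
a=np.radians(-17.3);t=np.array([.543,.1007])-.029*np.array([np.cos(a),np.sin(a)])
print(o['joints'].round(2),o['width'],tool(o,[*t,.0336],162.7))
cam=pose("wrist",o);P=cloud(cam,d);m=(P[...,2]>.045)&(P[...,2]<.07)
c,A=fr([.543,.1007],-17.3);l=(P[m][:,:2]-c)@A.T*1000;print(m.sum(),np.percentile(l,[1,50,99],axis=0))
E
```

```text
time: 19.23
position: [0.5051, 0.0808, 0.1701]
eef_rot: [-0.0, 0.18, 0.984, -0.0]
force: [-0.2, -0.6, -0.3]
width: 0.0483
finger_force: 61.8
time: 19.98
position: [0.5144, 0.1092, 0.1704]
eef_rot: [0.0, 0.151, 0.989, 0.0]
force: [-0.2, -0.1, -1.3]
width: 0.0481
finger_force: 61.8
[ 0.59 -0.16 -0.22 -0.   -1.51 -2.47] 0.0481448686579064 (array([-0.08,  0.04, 13.68]), np.float64(-0.05))
2142 [[-72.10165871 -12.76999905]
 [-48.14237725   0.97332229]
 [-21.45612946  14.71990534]]
```

View pics/w5.png

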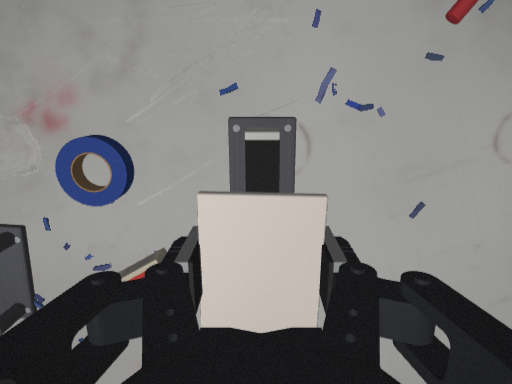

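The wrist view shows the plate level and lined up with the ridge. The near stop is at row 136 and the ridge at columns 246–280. I'll lower to just above the stops and check again.

```bash
python3 -m pendant '[[[-0.08,0.08,1,0],[0,0,2,0],[0,0,2.5,0],[0,0,2.5,0],[0,0,2,0],[0,0,1.5,0],[0,0,0.6,0],[0,0,0,0]]]'
python3 - <<'E'
from h import *
o=get_obs();p,d=camera("wrist");cv2.imwrite("pics/w6.png",p[...,::-1]);cam=pose("wrist",o);P=cloud(cam,d)
a=np.radians(-17.3);t=np.array([.543,.1007])-.029*np.array([np.cos(a),np.sin(a)])
print(tool(o,[*t,.0336],162.7))
c,A=fr([.543,.1007],-17.3);zt=o['position'][2]+.0254
w=(p[...,0].astype(int)-p[...,2]>7)&(abs(P[...,2]-zt)<.006);w[:,:190]=0;w[:,340:]=0
l=(onplane(cam,np.argwhere(w)[:,::-1],zt)[:,:2]-c)@A.T*1000;print("plate",np.percentile(l,[.5,99.5],axis=0),l.min(0))
m=(P[...,2]>.054)&(P[...,2]<.068)&~w; m[:,:230]=0;m[:,300:]=0;m[195:]=0
l=(onplane(cam,np.argwhere(m)[:,::-1],.062)[:,:2]-c)@A.T*1000;print("stop",m.sum(),np.percentile(l,[1,99],axis=0))
E
```

```text
time: 21.02
position: [0.5154, 0.1101, 0.0491]
eef_rot: [-0.0, 0.15, 0.989, -0.0]
force: [0.1, 0.3, -0.6]
width: 0.0484
finger_force: 61.8
(array([-0.02, -0.08,  1.55]), np.float64(-0.01))
plate [[-60.94439899 -23.35870901]
 [ -0.65324598  25.46993446]] [-62.09284242 -24.39556475]
stop 2028 [[-73.30824789 -11.57110752]
 [-58.09393784  14.22385646]]
```

View pics/w6.png

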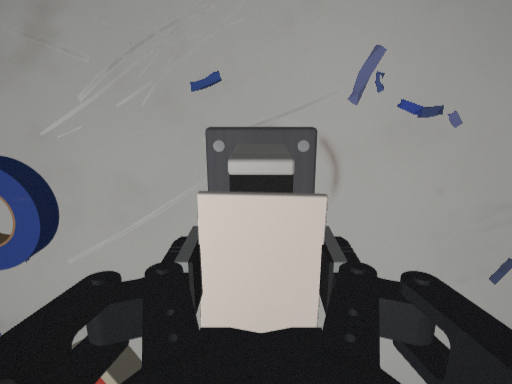

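The plate sits centred, with its front about 4–5 mm clear of the near stop (row ~175 against the plate at row 193). Lowering gently.

```bash
python3 -m pendant '[[[0,0,0.4,0],[0,0,0.4,0],[0,0,0.3,0],[0,0,0.15,0],[0,0,0,0]]]' >/dev/null; python3 ok.py &&
python3 -m pendant '[[[0,0,0.07,0],[0,0,0,0]]]' >/dev/null; python3 ok.py &&
python3 -m pendant '[[[0,0,0.07,0],[0,0,0,0]]]' >/dev/null; python3 ok.py &&
python3 -m pendant '[[[0,0,0.07,0],[0,0,0,0]]]' >/dev/null; python3 ok.py &&
python3 -m pendant '[[[0,0,0.05,0],[0,0,0,0]]]' >/dev/null; python3 ok.py &&
python3 -m pendant '[[[0,0,0.05,0],[0,0,0,0]]]' >/dev/null; python3 ok.py
```

```text
[ 0.97 -0.14 -0.91] 0.0367
[-0.75 -0.42 -0.27] 0.0362
[-0.25  0.77  0.44] 0.0353
[-0.5   0.59 -0.91] 0.0346
[ 0.18  0.54 -0.75] 0.0341
[ 0.25 -0.25 -1.98] 0.0337
```

```bash
python3 -m pendant '[[[0,0,0.04,0],[0,0,0,0]]]' >/dev/null; python3 ok.py &&
python3 -m pendant '[[[0,0,0.04,0],[0,0,0,0]]]' >/dev/null; python3 ok.py &&
python3 -m pendant '[[[0,0,0.04,0],[0,0,0,0]]]' >/dev/null; python3 ok.py &&
python3 -m pendant '[[[0,0,0.04,0],[0,0,0,0]]]' >/dev/null; python3 ok.py &&
python3 -m pendant '[[[0,0,0.04,0],[0,0,0,0]]]' >/dev/null; python3 ok.py
```

```text
[-0.41 -0.23  0.61] 0.0333
[ 0.51 -0.32  0.15] 0.033
[-1.44 -0.07  2.12] 0.033
[-2.55 -1.    5.29] 0.0329
[-2.55 -1.    5.29] 0.0329
```

Contact on the rubber. Now I'll ease off and release.

```bash
python3 -m pendant '[[[0,0,-0.04,0],[0,0,0,0]]]' 4.5 20
python3 -m pendant '[[[0,0,0,0],[0,0,0,0],[0,0,0,0]]]' 5.3 20
python3 -m pendant '[[[0,0,0,0],[0,0,0,0],[0,0,0,0],[0,0,0,0]]]' 8.5
python3 -m pendant '[[[0,0,-0.5,0],[0,0,-1,0],[0,0,-2,0],[0,0,-3,0],[0,0,-3,0],[0,0,-3,0],[0,0,-2,0],[0,0,0,0]]]'
python3 - <<'E'
from h import *
o=get_obs();p,d=camera("wrist");cam=pose("wrist",o);P=cloud(cam,d)
c,A=fr([.543,.1007],-17.3)
w=(p[...,0].astype(int)-p[...,2]>7)&(abs(P[...,2]-.059)<.008)
l=(onplane(cam,np.argwhere(w)[:,::-1],.059)[:,:2]-c)@A.T*1000;print("plate",w.sum(),np.percentile(l,[.5,99.5],axis=0),np.median(P[w][:,2]))
q=P[w];X=np.c_[(q[:,:2]-c),np.ones(len(q))];print(np.linalg.lstsq(X,q[:,2],rcond=None)[0])
cv2.imwrite("pics/w7.png",p[...,::-1])
E
```

```text
time: 24.2
position: [0.5158, 0.1102, 0.0329]
eef_rot: [0.0, 0.15, 0.989, 0.0]
force: [-1.5, -0.5, 4.5]
width: 0.048
finger_force: 62.1
time: 24.58
position: [0.5152, 0.1101, 0.0321]
eef_rot: [-0.0, 0.15, 0.989, -0.0]
force: [-0.4, 0.0, -0.5]
width: 0.0531
finger_force: 0.0
time: 25.08
position: [0.5154, 0.1102, 0.0325]
eef_rot: [-0.0, 0.15, 0.989, 0.0]
force: [-0.0, 0.5, 0.9]
width: 0.0848
finger_force: 0.0
time: 26.08
position: [0.5161, 0.1105, 0.1795]
eef_rot: [0.001, 0.15, 0.989, 0.001]
force: [-0.1, -0.8, -0.5]
width: 0.0849
finger_force: 0.0
plate 7406 [[-60.78782951 -24.23302034]
 [ 57.93487825  25.15957626]] 0.05841902075891592
[0.00076001 0.00013367 0.05841224]
```

View pics/w7.png

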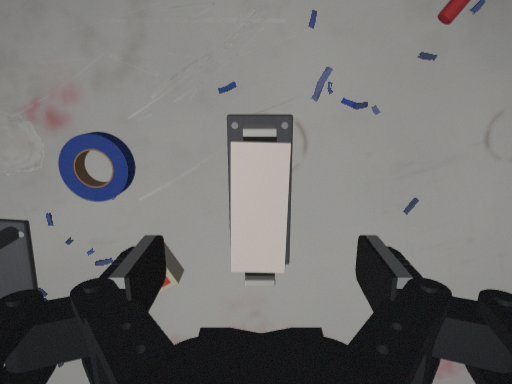

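The plate lies flat on the ridge between the stops, at rows 142–272 and columns 230–291. It is about 1 mm off centre and level, with the fingers clear. Handing in.

```bash
python3 -c "
from workcell import *
print(job_done())"
```

```text
the job is handed in; nothing more can be done
None
```

The plate was slid out, pinched by its long edges and laid flat on the rest, about 1 mm off centre between the stops, and the job is handed in; the verdict was not shown.

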